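# Roll the serum tube onto the viewer's reading line and light it

## Robot

A 6-joint arm with a two-finger parallel gripper is mounted at the origin on a cart in front of the work surface, level with it; the furniture and walls round the work are solid. World frame = base frame: x ahead of the robot, y to its left, z up, the work surface at z = 0. Lengths are in mm, angles in rad, forces in N, time in s.
With the tool pointing down it reaches from about 350 to 975 mm from the base axis. Payload 7.1 kg.
Tool frame: the origin (TCP) lies at the very end of the fingers, on their centre line; the grasp point (between the pads) lies 19 mm behind it; z points along the fingers, y is the direction in which the jaws open and shut (so a half turn about z gives the same grasp; the last joint's range is limited). The gripper opens to 88 mm and grips with 3 to 60 N. Pads are 20 mm wide; open, the fingers measure 115 mm over their backs; the gripper's body (75 mm by 178 mm) begins 61 mm behind the grasp point.
Start: joints at [1.29, 0.423, 1.63, -0, 1.089, -0.019], TCP at [161.731, 603.695, 222.675] pointing down, gripper open.
Joint ranges: [-3, 3], [-0.9, 2.11], [0.09, 2.58], [-1.31, 4.45], [0.11, 2.69], [-2.54, 2.54]. Speed limits (rad/s): [2.39, 2.39, 3.01, 3.14, 3.14, 3.14].

## Interface

Orientations are given as a rotation vector (axis times angle).
In Python, from workcell import ctrl, imaging gives the robot as it stands. The module is installed in compiled form; this text tells all that it offers.
- The arm moves only by the shell command python3 -m pendant 'ROWS'. ROWS is JSON, a list of rows, each an object with "turn": the turn, a rotation vector about the world's x, y, z in rad, a list of three; "dp": the shift along the world's x, y, z in m, a list of three; "claw": the finger opening in m, from 0 to 0.0878. A call has 1 to 8 rows; each row is the pose to reach, as a shift and turn from the pose commanded when the call began; what a row does not reach only later rows make up. A row lasts 1/10 s, in which the tool goes at most 50 mm and 8.59 degrees, less where a joint would pass 70% of its speed; a pose out of reach is approached as far as the arm can. A call with a gripper value outside its range is refused whole. The fingers move at their own pace and stop on an object; the grip force is fixed at half the most. Time passes only in rows, so rows that repeat a pose let the fingers close. It gives the time, the measured TCP pose, the force and the opening at its end, in the units of the state.
- ctrl.get_obs(): the state, without advancing time (a new reading comes with each control period).
- imaging.get_image(name): name is "scene" or "top" or "wrist"; returns a dict with "pixels" (384x512x3 uint8, blue, green, red), "fov_y" (degrees; the focal length in pixels is half the picture's height over the tangent of half this angle, whatever the lens; pixels are square), "cx", "cy" (the principal point, pixels), "xyz" and "rotation" of the camera in the world. Camera axes: x right, y up, looking along -z (the intrinsics and any distortion apply to the point x, -y, -z); pixel columns grow to the right and rows downward; lengths in mm; the calibration is good to about 2 mm. A picture is of the moment at which its call begins. There is no depth.
- ctrl.close_job(): hands the job in, once; it reports no verdict.
The state is a dict: "t": time; "qpos": joint angles; "qvel": joint speeds; "joint_torque": joint torques, N m; "ee_pos": TCP position; "orientation": TCP orientation; "ft_force": force on the tool from outside, world axes, zero at the start; "moment": the same for the moment, N m; "width": finger opening in mm.
Only numpy, scipy, OpenCV 4.12 (cv2) and the standard library are available. Lean on these libraries where they do the work, as an engineer would, in place of code of your own. Each camera call takes 0.05 s, during which the arm holds its last target.

## Task

The red-capped serum tube is to be checked for haemolysis on the light box: push sideways on the top of the lying tube to roll it over the window until it lies on the black reading line, with the line under the glass from base to cap, and leave it there at rest. Then press the green lamp button at the front of the light box fully down and finish while still holding it pressed, touching nothing else. Only push with the fingers, never lift or carry the tube, and leave the violet-capped tube and the bottles and cup standing about as they are.

Things in the scene. Friction and masses are not known exactly. Their poses are not given: they have to be found in the camera images.
- viewer: white light box fixed to the worktop, 190 (x) x 260 (y) x 26 mm high. Origin: centre of its underside; x points away from the side with the button, y along its long side, z up. Level frosted window: top at z = 26 mm, x -49 to 87, y -118 to 118 mm; grey lips 4 mm high close its ends at y = +-118. The front strip before the window is up to 2 mm lower
- reading_line (a point): middle of the black reading line, 4 mm wide and 132 mm long, printed on the window along the box's x axis at y = 0 (box x from -47 to 85 mm); 26 mm above the worktop
- red_tube: loose blood tube with a RED cap lying on the window, within 3 degrees of the box's x axis, cap away from the button, its middle 35 to 70 mm to one side of the line; the violet tube lies on the other side (sides change). 100 mm long, 11 to 21 g. Origin: on its axis at the base end; own z runs to the cap; own x points down at the start and turns as the tube rolls
- red_tube_base (a point): point on the red-capped tube's axis, 8 mm from its base end; the glass, from the base end to 80 mm, is 15 mm in diameter (top 15 mm above the window)
- red_tube_neck (a point): point on the red-capped tube's axis, 72 mm from its base end, 8 mm short of the cap; the cap is 20 mm long and 17 mm in diameter
- red_tube_mid (a point): middle of the red-capped tube, on its axis 50 mm from the base end. Rolled from above without slip the tube travels half as far as the fingertip, which so runs off its top: roll in several short strokes. The thicker cap makes it roll in a slight curve (the cap gains about 1 mm per 11 mm); let go, it stops at once
- violet_tube: the same tube with a VIOLET cap, loose, lying on the window on the other side of the line; same axes; not to be moved
- violet_tube_mid (a point): middle of the violet-capped tube, on its axis
- lamp_button (a joint): travel of the green spring button: 0 up, 0.006 m fully down; it takes 1.5 N to start and 5 N to hold fully down, and it springs back when released
- lamp_button_top (a point): centre of the top of the green lamp button, 26 mm in diameter, in a black collar of 42 mm on the box's front strip, 70 mm before the box's centre, in line with the reading line; its top stands 15 mm above the window and goes 6 mm straight down when pressed; the collar's top is 5 mm above the window
- stain_blue: loose blue stain bottle, 34 x 34 x 67 mm, standing behind the box; origin centre of its underside; leave alone
- stain_red: loose dark red stain bottle, 34 x 34 x 67 mm, standing behind the box; leave alone
- sample_cup: loose sample cup with a yellow lid, 62 x 62 x 67 mm, standing to the left; leave alone
- wash_bottle: loose white wash bottle with a red cap, 66 x 66 x 162 mm, standing on the right; leave alone
Things that resemble listed ones, but are neither listed nor needed, are in the scene too. Leave any blue look-alike of the red_tube alone.

How it is judged (in metres and radians):
On the way, in this order (a step that is already met when the one before it is completed fails the run):
1. the red-capped tube has rolled half over or more on its way, the lamp button up (angle between red_tube's own x axis and vertical below 0.8 rad and value of joint lamp_button below 0.002 m).
2. it lies at rest on the reading line, untouched, the lamp button still up (y of red_tube_base in the frame of viewer between -0.0075 and 0.0075 m and y of red_tube_neck in the frame of viewer between -0.0075 and 0.0075 m and linear speed of red_tube below 0.01 m/s and contact force between the fingers and red_tube below 0.05 N and value of joint lamp_button below 0.002 m), for 0.2 s.
3. the lamp button is pressed fully down with a finger (value of joint lamp_button above 0.0048 m and contact force between the fingers and lamp_button above 1 N), for 0.2 s.
At the end, for the whole second after the job is handed in: red-capped tube at rest, untouched, wholly on the window, its axis within 7.5 mm (the glass's radius) of the line's middle 8 mm from the base end and 8 mm from the cap; violet-capped tube within 15 mm of its start; a finger holds the lamp button at least 4.8 mm down (all of step 3 and y of red_tube_base in the frame of viewer between -0.0075 and 0.0075 m and y of red_tube_neck in the frame of viewer between -0.0075 and 0.0075 m and x of red_tube_mid in the frame of viewer between 0 and 0.036 m and z of red_tube_mid in the frame of viewer below 0.038 m and linear speed of red_tube below 0.01 m/s and contact force between the arm and red_tube below 0.05 N and contact force between the arm and violet_tube below 0.05 N and distance of violet_tube_mid from where it was at the start of the episode below 0.015 m); the arm keeps its last pose, push and grip.
It fails at once if the red-capped tube was lifted off the window (z of red_tube_mid in the frame of viewer above 0.044 m).
It fails at once if the violet-capped tube was moved (distance of violet_tube_mid from where it was at the start of the episode above 0.015 m).
It fails at once if a bystander was disturbed (distance of any of stain_blue, stain_red, sample_cup, wash_bottle from where it was at the start of the episode above 0.02 m or angle between any of stain_blue, stain_red, sample_cup, wash_bottle's own z axis and vertical above 0.4 rad).
It also fails if it takes over 51 s, if anything falls off the work surface, if the arm or the gripper's body presses on something with over 40 N, if the wrist force passes 120 N, or if a joint passes its speed limit or range.

## Working session

There is one attempt and no reset: what is moved stays moved. The work goes in short steps, Python scripts to look and compute and a shell command to move; the robot and the scene stay as the last step left them, time stands still between calls to the robot, and variables do not carry over. Pictures are saved under pics/ and viewed, and the job is handed in when it is done.

```bash
mkdir -p pics; cat > h.py <<'E'
import numpy as np, cv2
from workcell import ctrl, imaging
def grab(n,f):
    im=imaging.get_image(n); cv2.imwrite('pics/'+f+'.png',im['pixels']); 
    np.savez('pics/'+f+'.npz',**{k:np.array(v) for k,v in im.items()}); return im
E
python3 - <<'E'
from h import *
for n in('scene','top','wrist'):
    im=grab(n,n+'0'); print({k:v for k,v in im.items() if k!='pixels'})
o=ctrl.get_obs(); print(o)
E
```

```text
{'fov_y': 53.01465221536181, 'cx': 254.1804431477299, 'cy': 189.53886991901595, 'xyz': array([-198.44954996,  475.28405048,  594.86795112]), 'rotation': array([ 0.61293177, -1.06002316, -1.87747837])}
{'fov_y': 43.65457994017402, 'cx': 261.5054082727663, 'cy': 205.25590910110748, 'xyz': array([ 311.77714395,   39.31331689, 1282.29411395]), 'rotation': array([ 0.15907674, -0.13989149, -1.55132117])}
{'fov_y': 66.94884409181117, 'cx': 252.28909411024136, 'cy': 191.9090489306713, 'xyz': array([ 92.38196589, 622.8804056 , 384.93647734]), 'rotation': array([-0.2295602 , -0.17450597,  1.30129848])}
{'t': 0.15, 'qpos': array([ 1.29002638e+00,  4.23657135e-01,  1.63048434e+00,  6.44583486e-06,
        1.08857617e+00, -1.90344642e-02]), 'qvel': array([-0.00015782, -0.00273366, -0.00210958,  0.00026765, -0.00038828,
        0.00038005]), 'joint_torque': array([-1.85022750e-04, -5.44975019e+01, -2.73918307e+01,  6.43896963e-02,
        2.04094348e-02, -7.25887207e-05]), 'ee_pos': array([161.60354486, 603.32010013, 222.09719238]), 'orientation': array([-4.09942540e-01, -3.11455573e+00,  1.74588458e-03]), 'ft_force': array([-0.25887282, -0.24830178, -0.93941244]), 'moment': array([-0.00250445,  0.02244352,  0.02391249]), 'width': 87.86486393295505}
```

View pics/scene0.png

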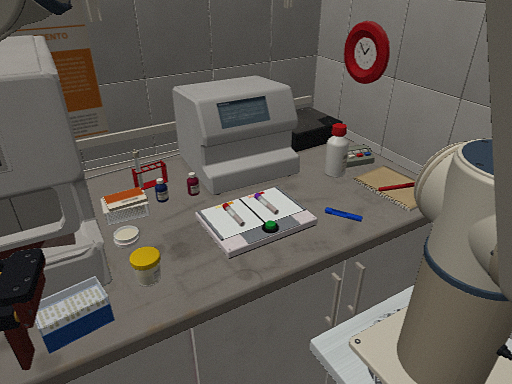

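View pics/top0.png

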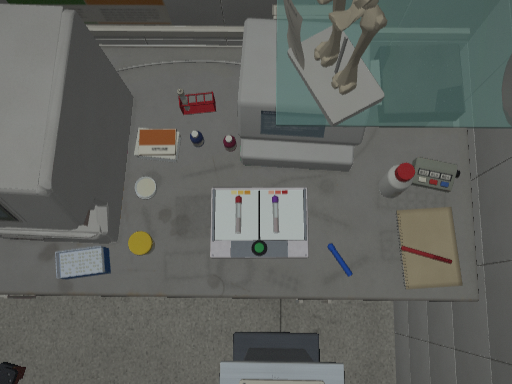

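View pics/wrist0.png

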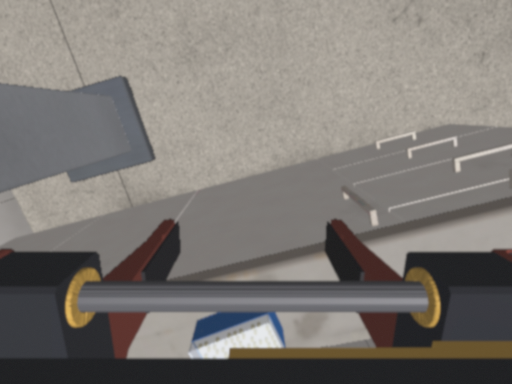

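```bash
cat >> h.py <<'E'
from scipy.spatial.transform import Rotation as R
def px2w(im,u,v,z):
    H=im['pixels'].shape[0]; f=H/2/np.tan(np.radians(float(im['fov_y']))/2)
    d=np.array([(u-im['cx'])/f,-(v-im['cy'])/f,-1.]); d=R.from_rotvec(im['rotation']).apply(d)
    c=np.array(im['xyz'],float); return c+d*(z-c[2])/d[2]
def w2px(im,p):
    H=im['pixels'].shape[0]; f=H/2/np.tan(np.radians(float(im['fov_y']))/2)
    q=R.from_rotvec(im['rotation']).inv().apply(np.array(p,float)-im['xyz'])
    return im['cx']+f*q[0]/-q[2], im['cy']-f*q[1]/-q[2]
def load(f): return dict(np.load('pics/'+f+'.npz'))
E
python3 - <<'E'
from h import *
im=cv2.imread('pics/top0.png'); c=cv2.resize(im[180:265,200:320],None,fx=6,fy=6,interpolation=cv2.INTER_CUBIC); cv2.imwrite('pics/c_top.png',c)
im=cv2.imread('pics/scene0.png'); c=cv2.resize(im[180:255,190:320],None,fx=6,fy=6,interpolation=cv2.INTER_CUBIC); cv2.imwrite('pics/c_sc.png',c)
E
```

```text
(no output)
```

View pics/c_top.png

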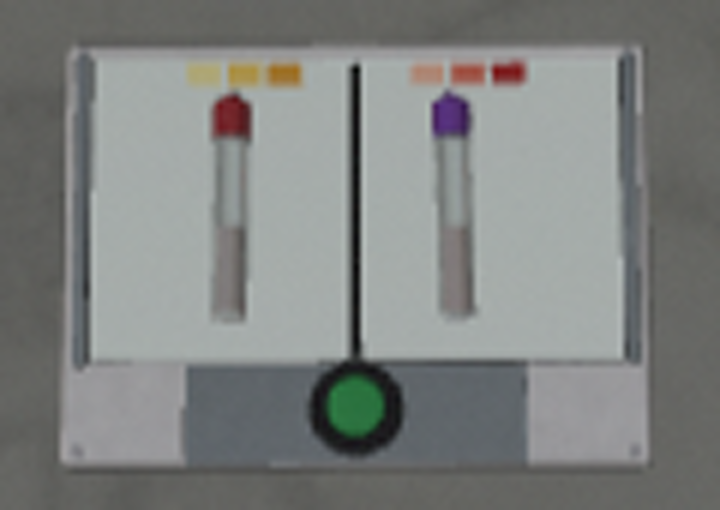

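View pics/c_sc.png

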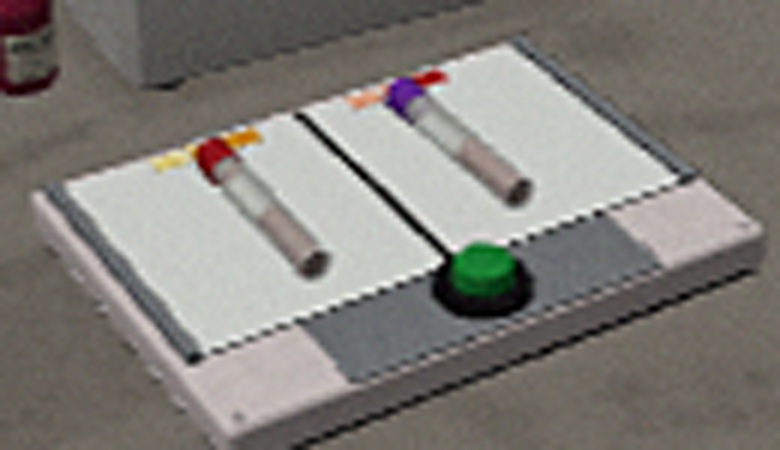

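Candidates in the top picture: red-capped tube (238,215), violet-capped tube (275,215), red pen (426,254), blue pen (340,260), red rack (198,103). By its red cap and its place on the window, the tube at (238,215) is the one I want. The crops confirm it: cap at the far end, left of the line.

```bash
python3 - <<'E'
from h import *
im=load('top0'); g=lambda u,v,z: px2w(im,200+(u+.5)/6-.5,180+(v+.5)/6-.5,z)
P=dict(line_far=(355,66,26),line_near=(355,358,26),win_tl=(97,58,26),win_bl=(92,360,26),win_tr=(617,56,26),win_br=(624,360,26),button=(355,406,41),
 box_tl=(68,46,26),box_bl=(62,465,24),box_br=(650,465,24),box_tr=(643,46,26),redtip=(233,95,34),redcapend=(231,136,34),redbase=(228,321,33.5),vtip=(450,93,34),vcapend=(451,136,34),vbase=(457,319,33.5))
for k,a in P.items(): print(k,g(*a).round(1))
im=load('scene0'); g=lambda u,v,z: px2w(im,190+(u+.5)/6-.5,180+(v+.5)/6-.5,z)
P=dict(line_far=(300,115,26),line_near=(447,258,26),button=(485,255,41),win_tl=(68,187,26),win_bl=(192,352,26),redbase=(313,265,33.5),redtip=(208,150,34.5),vbase=(517,192,33.5),vtip=(397,90,34.5))
for k,a in P.items(): print('S',k,g(*a).round(1))
E
```

```text
line_far [594.3  64.6  26. ]
line_near [463.   62.5  26. ]
win_tl [596.5 180.3  26. ]
win_bl [460.5 178.   26. ]
win_tr [600.4 -52.5  26. ]
win_br [463.8 -55.5  26. ]
button [440.3  61.9  41. ]
box_tl [601.8 193.6  26. ]
box_bl [414.5 189.8  24. ]
box_br [418.2 -66.9  24. ]
box_tr [605.1 -64.2  26. ]
redtip [578.6 118.4  34. ]
redcapend [560.  118.9  34. ]
redbase [477.6 118.2  33.5]
vtip [580.8  22.1  34. ]
vcapend [561.3  21.5  34. ]
vbase [479.9  18.   33.5]
S line_far [596.9  62.8  26. ]
S line_near [467.9  62.2  26. ]
S button [444.3  58.7  41. ]
S win_tl [596.  178.3  26. ]
S win_bl [464.6 181.9  26. ]
S redbase [482.5 117.8  33.5]
S redtip [580.  117.7  34.5]
S vbase [485.2  16.6  33.5]
S vtip [581.5  20.2  34.5]
```

```bash
python3 - <<'E'
from h import *
o=ctrl.get_obs(); print(R.from_rotvec(o['orientation']).as_matrix().round(3))
M=R.from_rotvec(o['orientation']).as_matrix()
# want tool y along box y (yaw .016): 
y=M[:2,1]; print('yaw of tool y', np.arctan2(y[1],y[0])-np.pi/2, 'turn z needed', .016-(np.arctan2(y[1],y[0])-np.pi/2))
E
python3 -m pendant '[{"turn":[0,0,0],"dp":[0.03,-0.04,0],"claw":0},{"turn":[0,0,0],"dp":[0.06,-0.08,0],"claw":0},{"turn":[0,0,0],"dp":[0.09,-0.12,0],"claw":0},{"turn":[0,0,0],"dp":[0.12,-0.16,0],"claw":0},{"turn":[0,0,0],"dp":[0.15,-0.20,-0.02],"claw":0},{"turn":[0,0,0],"dp":[0.18,-0.24,-0.04],"claw":0},{"turn":[0,0,0],"dp":[0.21,-0.28,-0.06],"claw":0},{"turn":[0,0,0],"dp":[0.24,-0.32,-0.08],"claw":0}]'
```

```text
[[-0.966  0.259 -0.   ]
 [ 0.259  0.966 -0.001]
 [ 0.    -0.001 -1.   ]]
yaw of tool y -0.2617384602863366 turn z needed 0.27773846028633664
t: 0.95
ee_pos: [394.0, 293.6, 147.9]
orientation: [0.41, 3.114, 0.001]
ft_force: [-0.4, 0.6, -0.1]
width: 27.5
```

```bash

python3 -m pendant '[{"turn":[0,0,0.10],"dp":[0.03,-0.035,0],"claw":0},{"turn":[0,0,0.2],"dp":[0.06,-0.07,-0.01],"claw":0},{"turn":[0,0,0.278],"dp":[0.09,-0.11,-0.03],"claw":0},{"turn":[0,0,0.278],"dp":[0.125,-0.157,-0.05],"claw":0},{"turn":[0,0,0.278],"dp":[0.125,-0.157,-0.077],"claw":0},{"turn":[0,0,0.278],"dp":[0.125,-0.157,-0.077],"claw":0},{"turn":[0,0,0.278],"dp":[0.125,-0.157,-0.077],"claw":0}]'
python3 - <<'E'
from h import *
o=ctrl.get_obs(); print(o['ee_pos'],o['ft_force'],R.from_rotvec(o['orientation']).as_matrix().round(3))
for n in('wrist','scene','top'): im=grab(n,n+'1')
E
```

```text
t: 1.65
ee_pos: [517.3, 138.0, 71.0]
orientation: [0.024, -3.139, 0.001]
ft_force: [-0.7, -0.0, -0.1]
width: 0.5
[517.30183193 137.99090035  71.01968234] [-0.70452155 -0.04566502 -0.07794099] [[-1.    -0.015 -0.002]
 [-0.015  1.    -0.   ]
 [ 0.002 -0.    -1.   ]]
```

View pics/wrist1.png

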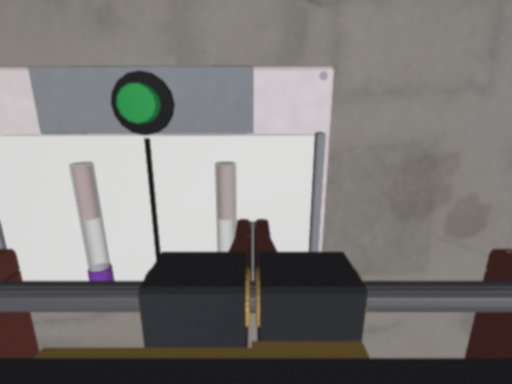

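View pics/scene1.png

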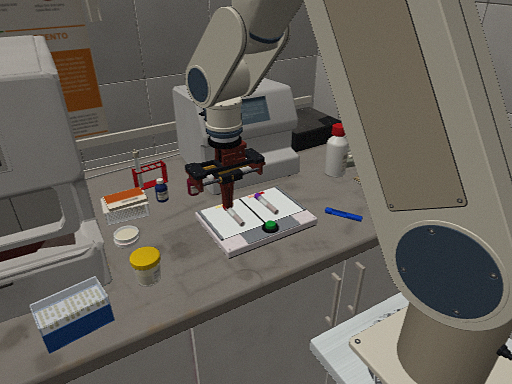

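The wrist view shows the button (138,103), the line (150,140 to 157,260), and the red tube base at (226,165), partly under the closed fingers. Violet lies at (88,200). I'll refine the positions from it.

```bash
python3 - <<'E'
from h import *
o=ctrl.get_obs(); print(o['ee_pos'],o['ft_force'])
im=load('wrist1')
P=dict(button=(138,103,41),line_near=(150,140,26),line_mid=(157,255,26),redbase=(226,165,33),redb2=(226.5,245,33.5),vbase=(83,165,33),v2=(97,250,33.5),rlip=(316,135,30),tip=(253,222,71))
for k,a in P.items(): print(k,px2w(im,*a).round(1))
c=cv2.resize(im['pixels'][60:300,60:340],None,fx=2.8,fy=2.5,interpolation=cv2.INTER_CUBIC); cv2.imwrite('pics/cw1.png',c)
im=load('top1')
c=cv2.resize(im['pixels'][130:265,190:330],None,fx=5,fy=4.4); cv2.imwrite('pics/ct1.png',c)
E
```

```text
[518.20208562 139.32028338  72.6458832 ] [-1.06072426  0.86282259  0.35205945]
button [441.   64.8  41. ]
line_near [465.6  65.4  26. ]
line_mid [555.4  64.1  26. ]
redbase [481.5 119.8  33. ]
redb2 [542.3 119.7  33.5]
vbase [483.   19.6  33. ]
v2 [548.   21.6  33.5]
rlip [460.  181.9  30. ]
tip [509.  139.1  71. ]
```

View pics/cw1.png

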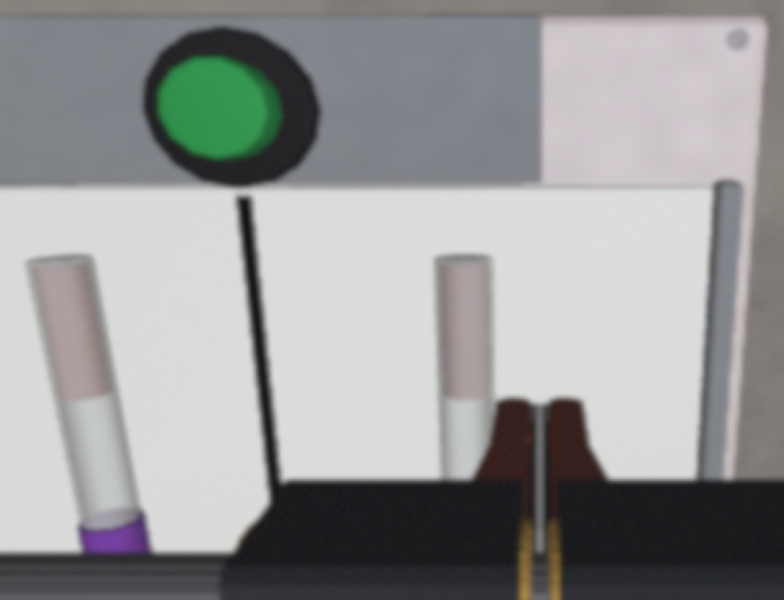

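View pics/ct1.png

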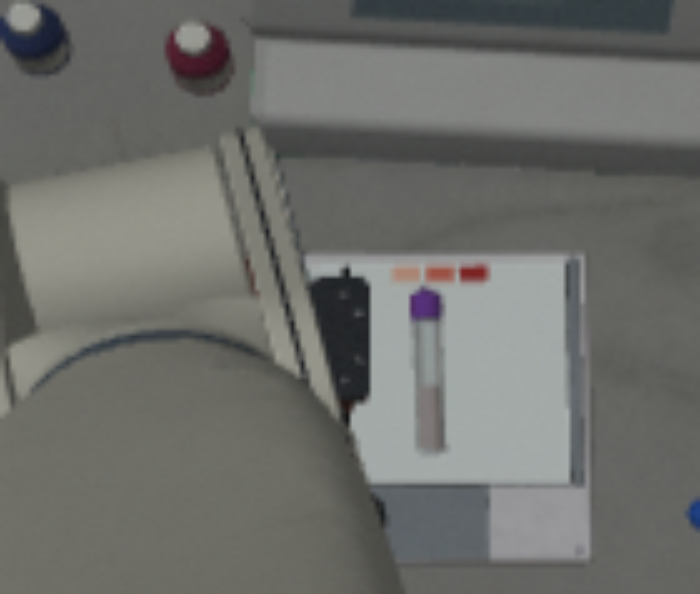

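```bash

python3 -m pendant '[{"turn":[0,0,0],"dp":[0.004,-0.006,-0.005],"claw":0},{"turn":[0,0,0],"dp":[0.008,-0.012,-0.015],"claw":0},{"turn":[0,0,0],"dp":[0.008,-0.012,-0.023],"claw":0},{"turn":[0,0,0],"dp":[0.008,-0.012,-0.023],"claw":0}]'
python3 - <<'E'
from h import *
im=grab('wrist','wrist2'); o=ctrl.get_obs(); print(o['ee_pos'],o['ft_force'])
c=cv2.resize(im['pixels'][60:300,60:340],None,fx=2.8,fy=2.5,interpolation=cv2.INTER_CUBIC); cv2.imwrite('pics/cw2.png',c)
E
```

```text
t: 2.2
ee_pos: [525.2, 125.8, 47.0]
orientation: [0.025, -3.139, 0.001]
ft_force: [-1.0, 0.4, -1.1]
width: 0.6
[525.45388397 125.90814921  47.50594374] [-0.86391377 -0.11906582 -0.0810643 ]
```

View pics/cw2.png

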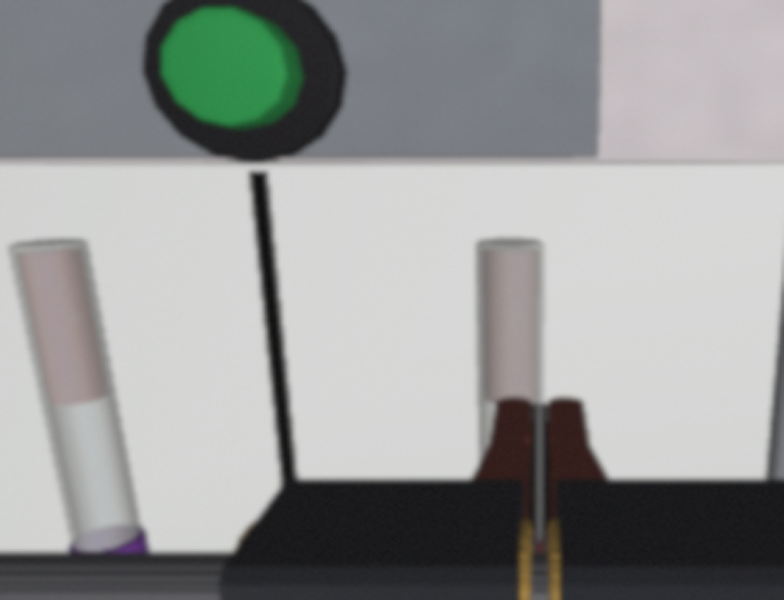

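```bash

python3 -m pendant '[{"turn":[0,0,0],"dp":[0,0,-0.003],"claw":0},{"turn":[0,0,0],"dp":[0,0,-0.0055],"claw":0},{"turn":[0,0,0],"dp":[0,0,-0.0055],"claw":0},{"turn":[0,0,0],"dp":[0,0,-0.0055],"claw":0}]'
python3 -m pendant '[{"turn":[0,0,0],"dp":[0,0,-0.0005],"claw":0},{"turn":[0,0,0],"dp":[0,0,-0.001],"claw":0},{"turn":[0,0,0],"dp":[0,0,-0.001],"claw":0}]'

```

```text
t: 2.65
ee_pos: [526.1, 126.2, 42.9]
orientation: [0.026, -3.141, 0.0]
ft_force: [-0.1, -0.6, 0.4]
width: 0.5
t: 2.95
ee_pos: [526.2, 126.1, 41.9]
orientation: [-0.025, 3.141, 0.0]
ft_force: [0.4, 1.0, 0.9]
width: 0.3
```

```bash

python3 -m pendant '[{"turn":[0,0,0],"dp":[0,0,-0.0005],"claw":0},{"turn":[0,0,0],"dp":[0,0,-0.001],"claw":0},{"turn":[0,0,0],"dp":[0,0,-0.001],"claw":0}]'

```

```text
t: 3.25
ee_pos: [526.3, 126.2, 41.4]
orientation: [-0.025, 3.141, 0.0]
ft_force: [-1.7, 0.9, 5.8]
width: 0.6
```

```bash

python3 -m pendant '[{"turn":[0,0,0],"dp":[0,0,-0.0003],"claw":0},{"turn":[0,0,0],"dp":[0,0,-0.0005],"claw":0},{"turn":[0,0,0],"dp":[0,0,-0.0005],"claw":0}]'

```

```text
t: 3.55
ee_pos: [526.3, 126.3, 41.2]
orientation: [-0.026, 3.141, 0.0]
ft_force: [-2.4, -0.1, 9.8]
width: 0.2
```

```bash

python3 -m pendant '[{"turn":[0,0,0],"dp":[0,-0.003,0.0003],"claw":0},{"turn":[0,0,0],"dp":[0,-0.007,0.0003],"claw":0},{"turn":[0,0,0],"dp":[0,-0.011,0.0003],"claw":0},{"turn":[0,0,0],"dp":[0,-0.015,0.0003],"claw":0},{"turn":[0,0,0],"dp":[0,-0.019,0.0003],"claw":0},{"turn":[0,0,0],"dp":[0,-0.023,0.0003],"claw":0},{"turn":[0,0,0],"dp":[0,-0.026,0.0003],"claw":0},{"turn":[0,0,0],"dp":[0,-0.026,0.0003],"claw":0}]'
python3 - <<'E'
from h import *
im=grab('wrist','wrist3'); o=ctrl.get_obs(); print(o['ee_pos'],o['ft_force'])
c=cv2.resize(im['pixels'][60:300,60:340],None,fx=2.8,fy=2.5,interpolation=cv2.INTER_CUBIC); cv2.imwrite('pics/cw3.png',c)
E
```

```text
t: 4.35
ee_pos: [526.7, 99.8, 41.2]
orientation: [-0.025, 3.14, 0.0]
ft_force: [-1.4, -0.4, 6.3]
width: 0.5
[526.68965202  99.94608631  41.22300205] [-0.27192774 -0.76141129  6.23487459]
```

View pics/cw3.png

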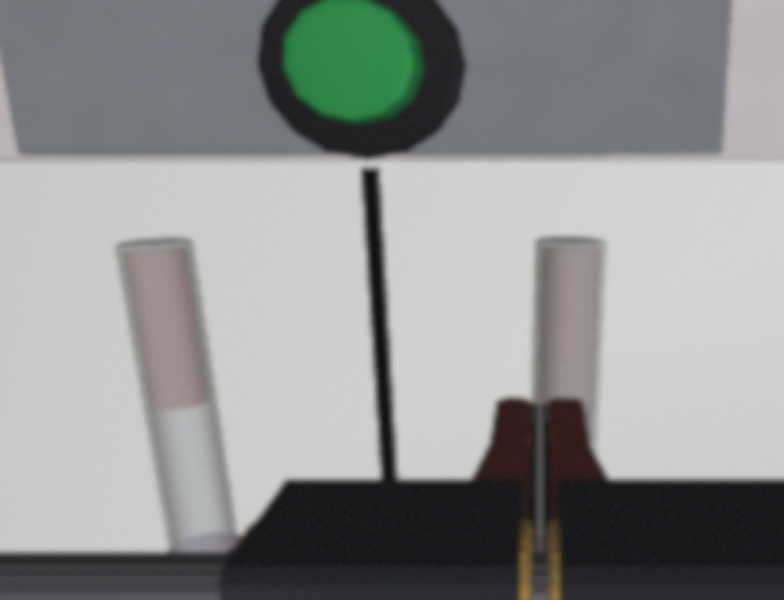

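Rolling works: the tube moved about 13 mm with no slip. On to the next stroke: lift, go back, lower, roll.

```bash

python3 -m pendant '[{"turn":[0,0,0],"dp":[0,0,0.004],"claw":0},{"turn":[0,0,0],"dp":[0,0,0.006],"claw":0},{"turn":[0,0,0],"dp":[0,0.007,0.006],"claw":0},{"turn":[0,0,0],"dp":[0,0.015,0.006],"claw":0},{"turn":[0,0,0],"dp":[0,0.015,0.003],"claw":0},{"turn":[0,0,0],"dp":[0,0.015,0.001],"claw":0},{"turn":[0,0,0],"dp":[0,0.015,0],"claw":0},{"turn":[0,0,0],"dp":[0,0.015,-0.0002],"claw":0}]'
python3 -m pendant '[{"turn":[0,0,0],"dp":[0,-0.003,0],"claw":0},{"turn":[0,0,0],"dp":[0,-0.007,0],"claw":0},{"turn":[0,0,0],"dp":[0,-0.011,0],"claw":0},{"turn":[0,0,0],"dp":[0,-0.015,0],"claw":0},{"turn":[0,0,0],"dp":[0,-0.019,0],"claw":0},{"turn":[0,0,0],"dp":[0,-0.024,0],"claw":0},{"turn":[0,0,0],"dp":[0,-0.029,0],"claw":0},{"turn":[0,0,0],"dp":[0,-0.029,0],"claw":0}]'
python3 - <<'E'
from h import *
im=grab('wrist','wrist4'); o=ctrl.get_obs(); print(o['ee_pos'],o['ft_force'])
c=cv2.resize(im['pixels'][60:300,60:340],None,fx=2.8,fy=2.5,interpolation=cv2.INTER_CUBIC); cv2.imwrite('pics/cw4.png',c)
E
```

```text
t: 5.2
ee_pos: [525.9, 115.2, 40.5]
orientation: [0.025, -3.141, -0.0]
ft_force: [-2.2, 0.4, 5.4]
width: 0.3
t: 6.0
ee_pos: [526.1, 85.6, 41.2]
orientation: [0.024, -3.141, -0.0]
ft_force: [-3.8, -0.0, 10.4]
width: 0.7
[526.08193964  85.73746179  41.23040424] [-3.663375    0.02673385 10.96811316]
```

View pics/cw4.png

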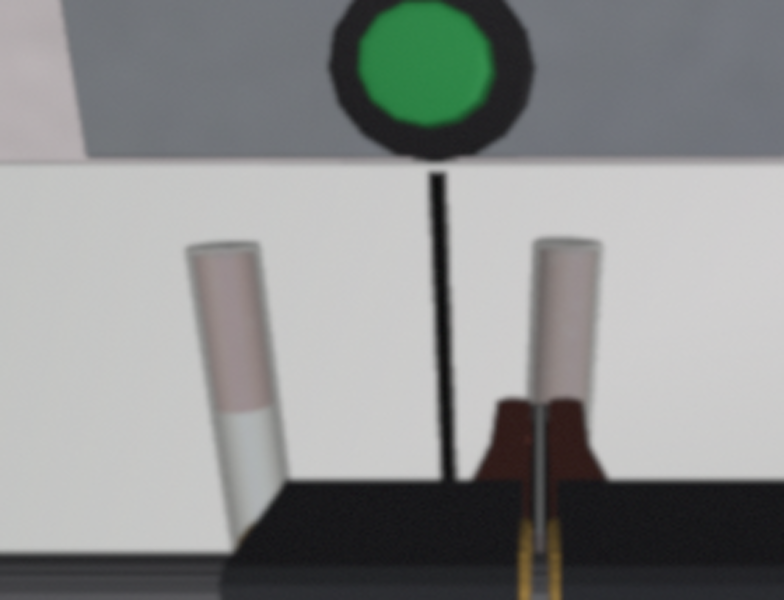

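```bash

python3 -m pendant '[{"turn":[0,0,0],"dp":[0,0,0.004],"claw":0},{"turn":[0,0,0],"dp":[0,0,0.006],"claw":0},{"turn":[0,0,0],"dp":[0,0.007,0.006],"claw":0},{"turn":[0,0,0],"dp":[0,0.014,0.006],"claw":0},{"turn":[0,0,0],"dp":[0,0.014,0.003],"claw":0},{"turn":[0,0,0],"dp":[0,0.014,0.001],"claw":0},{"turn":[0,0,0],"dp":[0,0.014,0.0003],"claw":0},{"turn":[0,0,0],"dp":[0,0.014,0.0003],"claw":0}]'
python3 -m pendant '[{"turn":[0,0,0],"dp":[0,-0.003,0],"claw":0},{"turn":[0,0,0],"dp":[0,-0.007,0],"claw":0},{"turn":[0,0,0],"dp":[0,-0.011,0],"claw":0},{"turn":[0,0,0],"dp":[0,-0.015,0],"claw":0},{"turn":[0,0,0],"dp":[0,-0.019,0],"claw":0},{"turn":[0,0,0],"dp":[0,-0.024,0],"claw":0},{"turn":[0,0,0],"dp":[0,-0.028,0],"claw":0},{"turn":[0,0,0],"dp":[0,-0.028,0],"claw":0}]'
python3 -m pendant '[{"turn":[0,0,0],"dp":[0,0,0.005],"claw":0},{"turn":[0,0,0],"dp":[0,0,0.01],"claw":0},{"turn":[0,0,0],"dp":[0,0.01,0.02],"claw":0},{"turn":[0,0,0],"dp":[0.03,0.01,0.03],"claw":0},{"turn":[0,0,0],"dp":[0.04,0.01,0.03],"claw":0},{"turn":[0,0,0],"dp":[0.04,0.01,0.03],"claw":0}]'
python3 - <<'E'
from h import *
im=grab('wrist','wrist5'); o=ctrl.get_obs(); print(o['ee_pos'],o['ft_force'])
c=cv2.resize(im['pixels'][60:300,60:340],None,fx=2.8,fy=2.5,interpolation=cv2.INTER_CUBIC); cv2.imwrite('pics/cw5.png',c)
im=grab('scene','scene5')
c=cv2.resize(im['pixels'][180:255,190:320],None,fx=6,fy=6,interpolation=cv2.INTER_CUBIC); cv2.imwrite('pics/cs5.png',c)
E
```

```text
t: 6.85
ee_pos: [525.9, 100.1, 40.6]
orientation: [0.025, -3.141, 0.0]
ft_force: [0.3, 0.9, 0.1]
width: 0.4
t: 7.65
ee_pos: [525.7, 71.4, 41.3]
orientation: [0.024, -3.141, 0.0]
ft_force: [-4.0, -0.7, 7.4]
width: 0.3
t: 8.25
ee_pos: [567.9, 82.7, 71.4]
orientation: [-0.026, 3.139, 0.001]
ft_force: [0.7, -0.4, -0.2]
width: 0.9
[565.97099305  82.39044234  70.64688262] [-0.53420132  0.08820872 -0.79475349]
```

View pics/cw5.png

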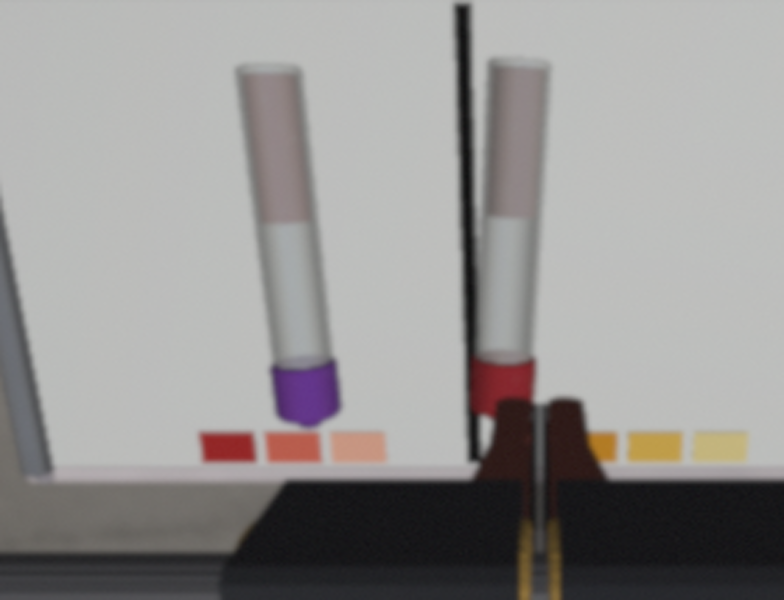

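View pics/cs5.png

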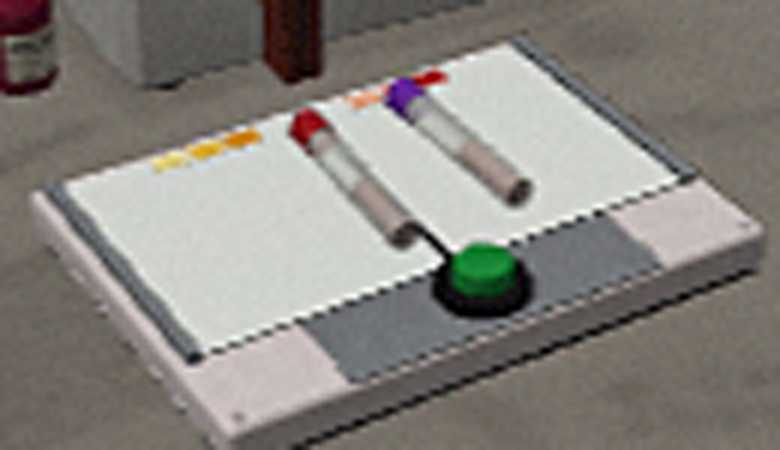

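```bash
cat > m.py <<'E'
from h import *
def meas(f,line,base,neck,crop=(60,60,2.8,2.5)):
    im=load(f); x0,y0,sx,sy=crop
    g=lambda u,v,z: px2w(im,x0+(u+.5)/sx-.5,y0+(v+.5)/sy-.5,z)
    a=g(*line[0],26);b=g(*line[1],26); d=(b-a)[:2];d/=np.linalg.norm(d); n=np.array([-d[1],d[0]])
    if n[1]<0:n=-n
    B=g(*base,33.5);N=g(*neck,34)
    print('line',a.round(1),b.round(1),'base',B.round(1),'neck',N.round(1),'offs',n@(B-a)[:2],n@(N-a)[:2])
E
python3 - <<'E'
from m import *
meas('wrist5',((462,10),(474,455)),(518,75),(505,345))
E
```

```text
line [465.6  63.4  26. ] [594.2  65.6  26. ] base [482.2  77.   33.5] neck [555.7  74.4  34. ] offs 13.315345892283915 9.428336897881566
```

```bash

python3 -m pendant '[{"turn":[0,0,0],"dp":[-0.02,0,0],"claw":0},{"turn":[0,0,0],"dp":[-0.04,0,-0.01],"claw":0},{"turn":[0,0,0],"dp":[-0.04,0,-0.022],"claw":0},{"turn":[0,0,0],"dp":[-0.04,0,-0.028],"claw":0},{"turn":[0,0,0],"dp":[-0.04,0,-0.0297],"claw":0},{"turn":[0,0,0],"dp":[-0.04,0,-0.0297],"claw":0},{"turn":[0,0,0],"dp":[-0.04,0,-0.0297],"claw":0}]'

```

```text
t: 9.05
ee_pos: [525.4, 82.3, 41.1]
orientation: [0.025, -3.138, -0.0]
ft_force: [-6.8, 0.7, 11.0]
width: 0.3
```

```bash

python3 -m pendant '[{"turn":[0,0,0],"dp":[0,-0.003,0.0003],"claw":0},{"turn":[0,0,0],"dp":[0,-0.007,0.0003],"claw":0},{"turn":[0,0,0],"dp":[0,-0.011,0.0003],"claw":0},{"turn":[0,0,0],"dp":[0,-0.015,0.0003],"claw":0},{"turn":[0,0,0],"dp":[0,-0.019,0.0003],"claw":0},{"turn":[0,0,0],"dp":[0,-0.022,0.0003],"claw":0},{"turn":[0,0,0],"dp":[0,-0.023,0.0003],"claw":0},{"turn":[0,0,0],"dp":[0,-0.023,0.0003],"claw":0}]'
python3 -m pendant '[{"turn":[0,0,0],"dp":[0,0,0.005],"claw":0},{"turn":[0,0,0],"dp":[0,0,0.012],"claw":0},{"turn":[0,0,0],"dp":[0,0.01,0.022],"claw":0},{"turn":[0,0,0],"dp":[0.03,0.02,0.03],"claw":0},{"turn":[0,0,0],"dp":[0.04,0.02,0.03],"claw":0},{"turn":[0,0,0],"dp":[0.04,0.02,0.03],"claw":0}]'
python3 - <<'E'
from h import *
im=grab('wrist','wrist6'); o=ctrl.get_obs(); print(o['ee_pos'],o['ft_force'])
c=cv2.resize(im['pixels'][60:300,60:340],None,fx=2.8,fy=2.5,interpolation=cv2.INTER_CUBIC); cv2.imwrite('pics/cw6.png',c)
E
```

```text
t: 9.85
ee_pos: [525.9, 58.9, 41.2]
orientation: [0.025, -3.14, 0.0]
ft_force: [-4.9, -0.5, 6.6]
width: 0.6
t: 10.45
ee_pos: [568.0, 79.7, 72.0]
orientation: [-0.026, 3.139, 0.0]
ft_force: [-0.5, 1.1, -0.2]
width: 0.4
[566.11157165  79.27084609  71.32848297] [-0.18679724 -0.46502976  0.26280522]
```

View pics/cw6.png

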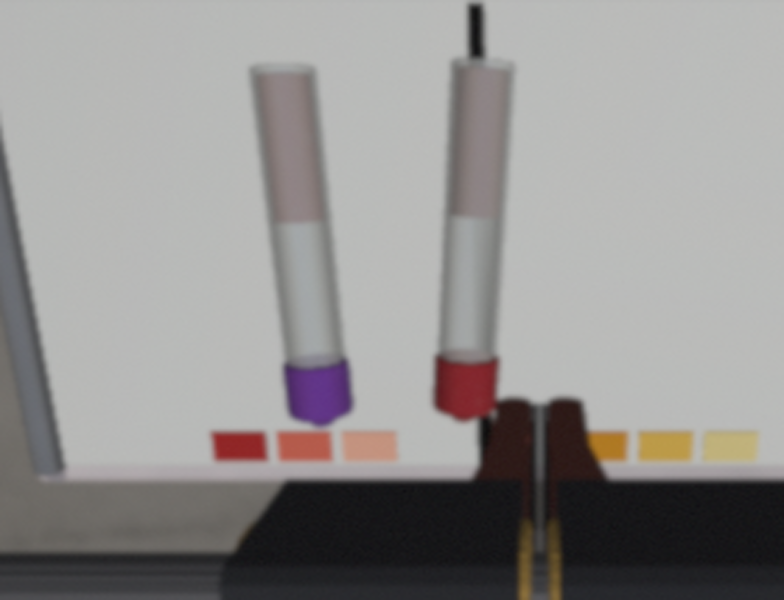

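```bash
python3 - <<'E'
from m import *
meas('wrist6',((476,10),(486,455)),(482,75),(468,345))
meas('wrist6',((476,10),(486,455)),(459,75),(445,345))
E
```

```text
line [465.6  63.6  26. ] [594.6  66.   26. ] base [482.4  65.5  33.5] neck [556.2  61.8  34. ] offs 1.6012292017939764 -3.4278606154223086
line [465.6  63.6  26. ] [594.6  66.   26. ] base [482.5  60.2  33.5] neck [556.3  55.9  34. ] offs -3.7824802778787956 -9.356242789124247
```

```bash

python3 -m pendant '[{"turn":[0,0,0],"dp":[-0.01,0,0.01],"claw":0},{"turn":[0,0,0],"dp":[-0.04,-0.005,0.01],"claw":0},{"turn":[0,0,0],"dp":[-0.07,-0.01,0.01],"claw":0},{"turn":[0,0,0],"dp":[-0.1,-0.016,0.01],"claw":0},{"turn":[0,0,0],"dp":[-0.124,-0.016,0],"claw":0},{"turn":[0,0,0],"dp":[-0.124,-0.016,-0.012],"claw":0},{"turn":[0,0,0],"dp":[-0.124,-0.016,-0.02],"claw":0},{"turn":[0,0,0],"dp":[-0.124,-0.016,-0.02],"claw":0}]'
python3 - <<'E'
from h import *
o=ctrl.get_obs(); print(o['ee_pos'],o['ft_force'])
im=grab('wrist','wrist7');im=im['pixels']
c=cv2.resize(im[60:300,60:340],None,fx=2.8,fy=2.5,interpolation=cv2.INTER_CUBIC); cv2.imwrite('pics/cw7.png',c)
im=grab('scene','scene7')
c=cv2.resize(im['pixels'][160:255,190:320],None,fx=6,fy=6,interpolation=cv2.INTER_CUBIC); cv2.imwrite('pics/cs7.png',c)
E
```

```text
t: 11.3
ee_pos: [442.4, 63.1, 50.6]
orientation: [0.025, -3.141, 0.0]
ft_force: [0.3, -0.3, 0.2]
width: 0.1
[442.40297674  63.09699857  50.60459184] [ 0.28205919 -0.34948931  0.20235304]
```

View pics/cw7.png

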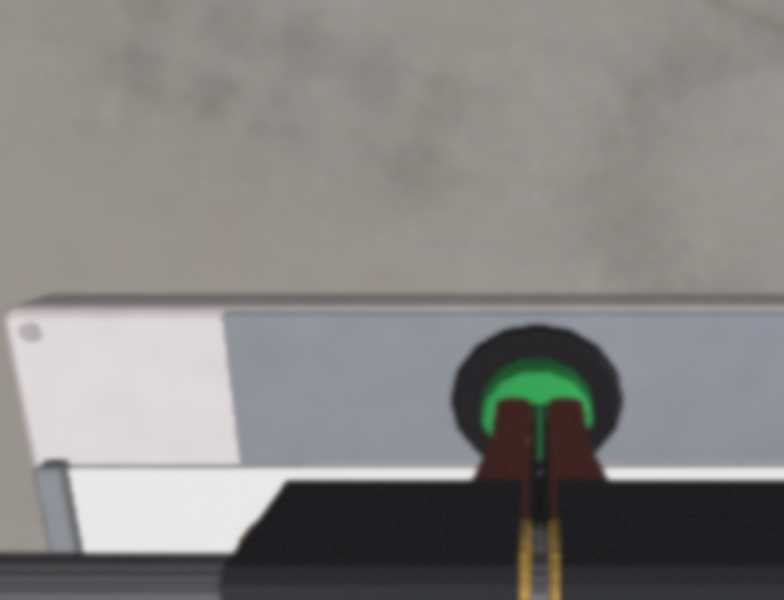

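View pics/cs7.png

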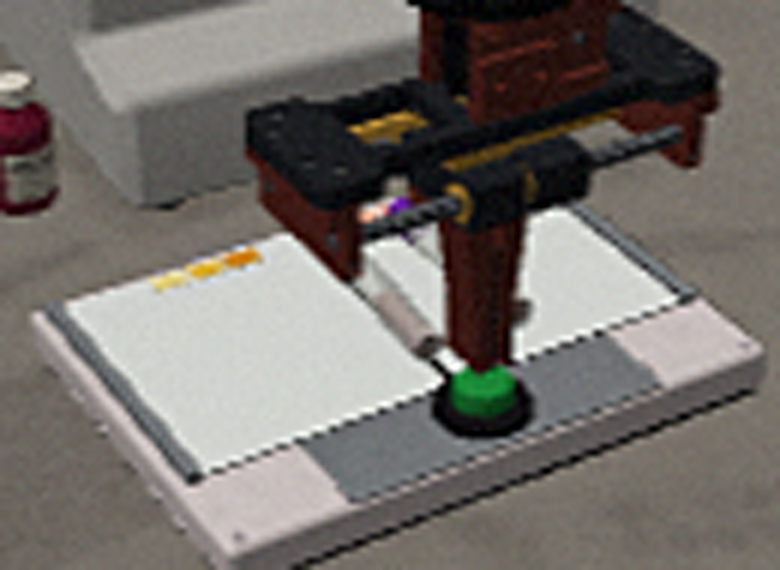

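Fingertip is centred over the button (crop 538,395) and the tube is clear. Now pressing.

```bash

python3 -m pendant '[{"turn":[0,0,0],"dp":[0,0,-0.004],"claw":0},{"turn":[0,0,0],"dp":[0,0,-0.008],"claw":0},{"turn":[0,0,0],"dp":[0,0,-0.011],"claw":0},{"turn":[0,0,0],"dp":[0,0,-0.013],"claw":0},{"turn":[0,0,0],"dp":[0,0,-0.015],"claw":0},{"turn":[0,0,0],"dp":[0,0,-0.0155],"claw":0},{"turn":[0,0,0],"dp":[0,0,-0.0155],"claw":0},{"turn":[0,0,0],"dp":[0,0,-0.0155],"claw":0}]'
python3 -m pendant '[{"turn":[0,0,0],"dp":[0,0,-0.0005],"claw":0},{"turn":[0,0,0],"dp":[0,0,-0.001],"claw":0},{"turn":[0,0,0],"dp":[0,0,-0.001],"claw":0},{"turn":[0,0,0],"dp":[0,0,-0.001],"claw":0}]'
```

```text
t: 12.2
ee_pos: [442.5, 63.2, 36.1]
orientation: [-0.025, 3.141, 0.0]
ft_force: [0.1, -0.0, 3.3]
width: 0.5
t: 12.6
ee_pos: [442.5, 63.2, 35.3]
orientation: [-0.026, 3.141, 0.0]
ft_force: [-0.1, -0.2, 8.5]
width: 0.4
```

```bash

python3 -m pendant '[{"turn":[0,0,0],"dp":[0,0,-0.0006],"claw":0},{"turn":[0,0,0],"dp":[0,0,-0.0006],"claw":0},{"turn":[0,0,0],"dp":[0,0,-0.0006],"claw":0},{"turn":[0,0,0],"dp":[0,0,-0.0006],"claw":0}]'
python3 - <<'E'
from h import *
im=grab('scene','scene8'); o=ctrl.get_obs(); print(o['ee_pos'],o['ft_force'])
c=cv2.resize(im['pixels'][160:255,190:320],None,fx=6,fy=6,interpolation=cv2.INTER_CUBIC); cv2.imwrite('pics/cs8.png',c)
E
```

```text
t: 13.0
ee_pos: [442.6, 63.2, 35.1]
orientation: [-0.026, 3.14, 0.0]
ft_force: [-0.9, -0.0, 17.0]
width: 0.1
[442.54199237  63.17986198  35.08944176] [-1.21700922 -0.76364601 16.06527355]
```

View pics/cs8.png

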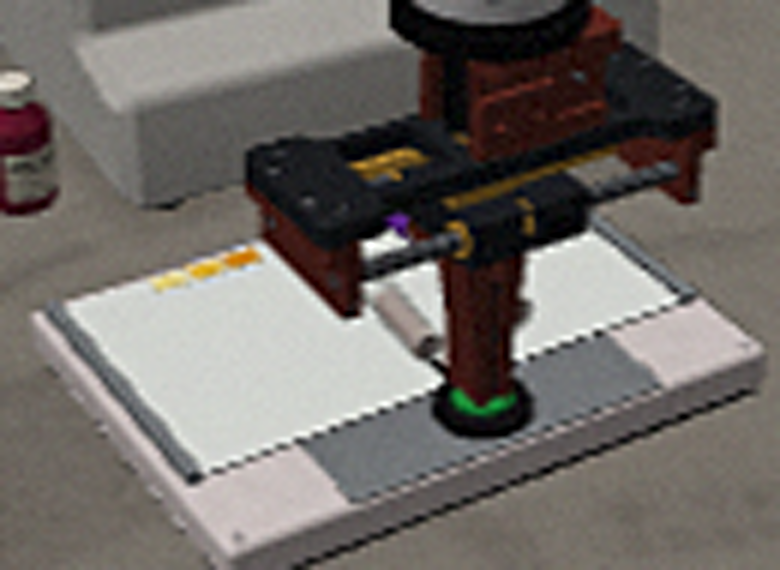

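The button is down near the collar (crop 485,405), and the tube base sits unmoved on the line at (430,345). Handing in.

```bash
python3 -c "
from workcell import ctrl
print(ctrl.close_job()); o=ctrl.get_obs(); print(o['t'],o['ee_pos'],o['ft_force'])"
```

```text
the job is handed in; nothing more can be done
None
the job is handed in; nothing more can be done
```

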